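# Start the boiler plug square with the socket driver

### The arm

A 6-joint arm with a two-finger parallel gripper is mounted at the origin on the work surface. World frame = base frame: x ahead of the robot, y to its left, z up, the work surface at z = 0. Lengths are in m, angles in degrees, forces in N, time in s.
With the tool pointing down it reaches from about 0.325 to 0.9 m from the base axis. Payload 6.1 kg.
Tool frame: the origin (TCP) lies midway between the tips of the shut fingers; the grasp point (between the pads) lies 19 mm behind it (arm.grip_point_offset is the distance from the TCP to the grasp point, in m); z points along the fingers, y is the line along which they close (so a half turn about z gives the same grasp; the last joint's range is limited). The gripper opens to 85 mm and grips with 20 to 120 N. Pads are 22 mm wide; open, the fingers measure 114 mm over their backs; the gripper's body (76 mm by 85 mm) begins 54 mm behind the grasp point. The pads swing forward as they close: fully open they stand 13 mm farther back than shut.
Start: joints at [62.676, 12.628, 87.462, -0, 79.91, -7.225], TCP at [0.215, 0.587, 0.231] pointing down, gripper open.
Joint ranges: [-170.65, 170.65], [-52.31, 119.04], [5.05, 147.46], [-71.25, 251.25], [11.57, 151.72], [-153.62, 153.62]. Speed limits (degrees/s): [147.25, 147.25, 172.46, 180, 180, 180].

### API

Orientations are given as a 3x3 rotation matrix whose columns are the frame's x, y, z axes.
In Python, from rig import arm gives the robot as it stands.
- The arm moves only by the shell command python3 -m jog 'ROWS' [OPENING]. ROWS is JSON, one flat list of numbers, 4 for each row, row after row: the shift along the tool's x, y, z in mm, then the turn about the tool's z in degrees. A call has 1 to 12 rows; each row is the pose to reach, as a shift and turn from the pose commanded when the call began, along the tool's axes at that moment; what a row does not reach only later rows make up. A row lasts 1/8 s, in which the tool goes at most 62.5 mm and 10.7 degrees, less where a joint would pass 70% of its speed; a pose out of reach is approached as far as the arm can. A call with a gripper value outside its range is refused whole. OPENING is the gripper's target within -1 to 1 (fully open at 1, half-way at 0, shut at -1), set as the call begins (- or left out, the last holds). The fingers move at their own pace and stop on an object; the grip force is fixed at half the most. Time passes only in rows, so rows that repeat a pose let the fingers close. It gives the time, the measured TCP pose, the force, the opening and the grip force at its end, in the units of the state.
- arm.get_obs(): the state, without advancing time (a new reading comes with each control period).
- arm.snapshot(name): name is "scene" or "top" or "wrist"; returns the picture (480x640x3 uint8, red, green, blue); there is no depth.
- arm.camera_info(name): a dict with "camera_matrix" (3x3 intrinsics, pixels), "world_to_cam" (4x4, takes a point from world to camera coordinates). Camera axes: x right, y down, z forward; pixel columns grow to the right and rows downward; lengths in m; the calibration is good to about 2 mm. The wrist camera is an equidistant fisheye: a pixel r from the principal point sees the ray r / f radians off the axis. A picture is of the moment at which its call begins: read the wrist's pose just before it. camera_info takes no time and is no camera call; for the wrist camera it gives the pose at the moment of the call.
- arm.sign_off(): hands the job in; it is judged then, once.
The state is a dict: "time_s": time; "joints": joint angles; "qd": joint speeds; "tau": joint torques, N m; "ee_pos": TCP position; "orientation": TCP orientation; "wrist_force": force on the tool from outside, world axes, zero at the start; "wrist_torque": the same for the moment, N m; "gripper_width": opening from 0.0 (shut) to 1.0 (fully open); "grip_force": force on a finger pad.
Only numpy, scipy, OpenCV 4.12 (cv2) and the standard library are available. Lean on these libraries where they do the work, as an engineer would, in place of code of your own. Each camera call takes 0.05 s, during which the arm holds its last target. There are 200 camera calls.

### The job

Take the wide socket driver out of its well in the stand, line it up squarely with the tilted brass plug on the steam-cleaner boiler, and press and feel gently until its socket has dropped right over the square head before you start to turn the plug. Then, keeping the driver in line, turn the plug clockwise by about a sixth of a turn (60 degrees) to start its thread, and stand the driver back upright in its empty well. Never force the plug or lean on it crookedly, and leave the slim driver and the other things on the bench where they are.

Things in the scene. Friction and masses are not known exactly. Their poses are not given: they have to be found in the camera images.
- driver_grip (a point): Centre of the handle of the wide socket driver (loose, about 300 g), standing upright in a well of the stand. Black handle, 26 mm square, 70 mm long, wholly above the well, flats parallel to this frame's x and y; z is the driver's long axis, from socket to handle end. This point is 97 mm above the socket's mouth and 35 mm below the handle's end.
- driver_mouth (a point): Centre of the open lower rim of the wide driver's socket, 97 mm below driver_grip, same axes. Steel socket 30 mm long, about 25 mm across, its square recess 17.5 mm wide and 16 mm deep with flats facing x and y; above it a 14 mm round shaft up to the handle.
- slim_grip (a point): Centre of the handle (18 mm round) of the slim driver, which stands in the other well; same length as the wide one. Not needed.
- well_left (a point): Centre of the inner floor of the +y well of the tool stand (fixed grey plate, two black square wells 100 mm apart along the stand's y). Each well is 36 mm square inside, its walls 35 mm high above this floor, frame axes along its walls. A driver in it stands with its mouth on this floor. Which driver is in which well varies.
- well_right (a point): The same for the other (-y) well.
- plug_top (a point): Centre of the square head of the brass plug on top of the boiler, where its flats end. z is the thread axis, pointing out; it leans 5 to 17 degrees from vertical, roughly towards the robot. Square 16 mm wide, 14 mm high below this point. The frame turns with the plug, but which way the flats point in it is NOT known (any angle; they repeat every 90 degrees): find it by feel or by eye.
- plug (a joint): Turn of the plug about its axis, rad: 0 at the start, grows clockwise seen from outside (the tightening way). It moves stiffly (about 0.04 N m plus 0.12 N m per rad/s) and stays where it is left; it does not rise or sink noticeably.
- jig_base (a point): Centre of the underside of the fixed, rigid jig (150 x 250 mm) that holds the boiler, a steel drum of 104 mm diameter and 210 mm length whose axis runs along this y, 71 mm up. The plug stands on the drum, half-way along, on a 33 mm flange and a 38 mm boss.
- wrench: Bystander: open wrench lying flat, 170 mm; leave it alone.
- coupling: Bystander: brass ring 42 mm across, 26 mm high; leave it alone.
- grease: Bystander: jar 56 mm across, 70 mm high; leave it alone.
- gauge: Bystander: round pressure gauge lying on its back, 62 mm across, 27 mm high; leave it alone.
- spare_plug: Bystander: spare brass plug standing on the bench, 18 mm high; leave it alone.
- end_cap: Bystander: grey disc 72 mm across, 18 mm high; leave it alone.
- plug_nub (a point): Top of a round tapered nub (16 to 13 mm) that rises 3 mm above plug_top on the axis and centres the socket. An unmatched socket rests with its mouth level with plug_top; turned slowly under a light push of some 5 to 10 N it drops on (1.5 mm wider than the square, some 5 degrees of play) and when fully seated its mouth is 13 mm below plug_top.

How it is judged (in metres and radians):
On the way, in this order (a step that is already met when the one before it is completed fails the run):
1. the driver's socket is down over the square head by 6 mm or more and in line with the plug within 6 degrees, before the plug has turned 20 degrees (z of driver_mouth in the frame of plug_top below -0.006 m and distance between driver_mouth and plug_top below 0.02 m and angle between the z axis of driver_mouth and the z axis of plug_top, either way round below 0.105 rad and value of joint plug below 0.35 rad), for 0.1 s.
2. the plug has been turned clockwise by at least 43 degrees with the driver still on it and in line within 6 degrees (value of joint plug above 0.75 rad and z of driver_mouth in the frame of plug_top below -0.004 m and distance between driver_mouth and plug_top below 0.02 m and angle between the z axis of driver_mouth and the z axis of plug_top, either way round below 0.105 rad), for 0.1 s.
At the end, for the whole second after the job is handed in: The plug stands turned clockwise by 43 to 86 degrees from its start, and the wide driver is released and stands upright (within 11 degrees) on the floor of its well in the stand (within 12 mm of the centre, less than 6 mm above the floor) (value of joint plug between 0.75 and 1.5 rad and ((horizontal distance between driver_mouth and well_left below 0.012 m and z of driver_mouth in the frame of well_left below 0.006 m) or (horizontal distance between driver_mouth and well_right below 0.012 m and z of driver_mouth in the frame of well_right below 0.006 m)) and angle between driver_grip's own z axis and vertical below 0.2 rad and contact force between the fingers and driver below 0.1 N); the robot touches nothing.
It fails at once if the driver presses or twists on the plug with more than 30 N of contact force (contact force between driver and plug above 30 N).
It fails at once if the driver leans on the plug more than 8 degrees out of line while its socket is over the square head (contact force between driver and plug above 2 N and z of driver_mouth in the frame of plug_top below -0.003 m and angle between the z axis of driver_mouth and the z axis of plug_top, either way round above 0.14 rad).
It fails at once if the plug is turned by anything but the driver (contact force between any of the fingers, the arm and plug above 1 N).
It fails at once if the slim driver is disturbed by more than 25 mm (distance of slim_grip from where it was at the start of the episode above 0.025 m).
It fails at once if a bystander is moved by more than 25 mm (distance of any of wrench, coupling, grease, gauge, spare_plug, end_cap from where it was at the start of the episode above 0.025 m).
It also fails if it takes over 72 s, if anything falls off the work surface, if the arm or the gripper's body presses on something with over 40 N, if the wrist force passes 120 N, or if a joint passes its speed limit or range.

## Working session

There is one attempt and no reset: what is moved stays moved. The work goes in short steps, Python scripts to look and compute and a shell command to move; the robot and the scene stay as the last step left them, time stands still between calls to the robot, and variables do not carry over. Pictures are saved under pics/ and viewed, at most 10 in all, crops included, and the job is handed in when it is done.

```bash
ls; mkdir -p pics
python3 - <<'E'
from rig import arm
import cv2,numpy as np
o=arm.get_obs();print({k:np.round(v,3).tolist() for k,v in o.items()})
for n in ["scene","top","wrist"]:
    c=arm.camera_info(n);print(n,np.round(c["camera_matrix"],1).tolist(),np.round(c["world_to_cam"],3).tolist())
    im=arm.snapshot(n);cv2.imwrite(f"pics/{n}0.png",im[:,:,::-1])
E
```

```text
pics
{'time_s': 0.0, 'joints': [62.676, 12.676, 87.526, 0.001, 79.909, -7.226], 'qd': [-0.055, -0.059, -0.125, -0.001, -0.083, -0.04], 'tau': [-0.001, -49.688, -38.941, -0.0, 0.011, -0.0], 'ee_pos': [0.214, 0.586, 0.23], 'orientation': [[-0.939, 0.344, -0.001], [0.344, 0.939, -0.002], [0.0, -0.002, -1.0]], 'wrist_force': [-0.561, -0.103, 0.499], 'wrist_torque': [-0.029, -0.012, -0.006], 'grip_force': 0.0, 'gripper_width': 0.998}
scene [[452.5, 0.0, 319.6], [0.0, 452.5, 241.8], [0.0, 0.0, 1.0]] [[-0.053, 0.998, 0.018, 0.049], [0.651, 0.048, -0.758, -0.307], [-0.757, -0.029, -0.652, 1.502], [0.0, 0.0, 0.0, 1.0]]
top [[562.7, 0.0, 318.5], [0.0, 562.7, 241.4], [0.0, 0.0, 1.0]] [[0.018, -1.0, 0.017, -0.038], [-0.997, -0.019, -0.077, 0.63], [0.077, -0.015, -0.997, 1.589], [0.0, 0.0, 0.0, 1.0]]
wrist [[371.6, 0.0, 318.4], [0.0, 371.6, 239.9], [0.0, 0.0, 1.0]] [[0.344, 0.939, -0.002, -0.624], [0.9, -0.329, 0.285, -0.037], [0.267, -0.1, -0.959, 0.379], [0.0, 0.0, 0.0, 1.0]]
```

View pics/scene0.png

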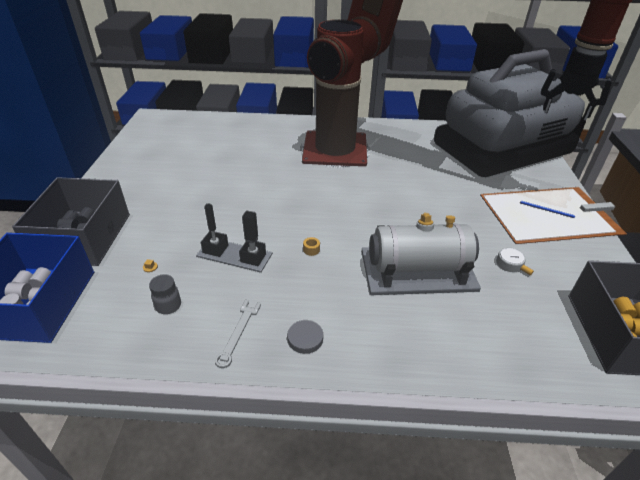

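View pics/top0.png

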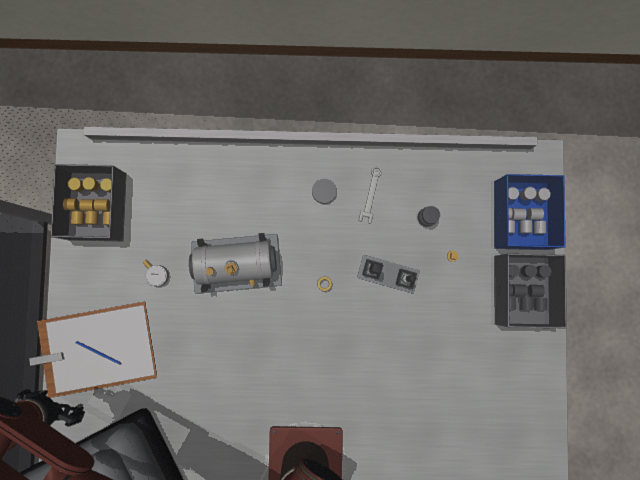

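The scene view shows the wide driver at (252,225) in the stand's +y well (image right is +y) and the slim driver at (210,220). The boiler is at (425,250), with its plug at (427,220). In the top view the wide driver is at (372,268), the slim one at (406,277) and the plug at (231,268). Next I'll zoom in on both.

Run:
```python
import cv2,numpy as np
t=cv2.imread("pics/top0.png");s=cv2.imread("pics/scene0.png")
z=lambda im,x,y:cv2.resize(im[y:y+75,x:x+100],None,fx=4,fy=4,interpolation=cv2.INTER_CUBIC)
a=np.vstack([np.hstack([z(t,185,227),z(t,340,240)]),np.hstack([z(s,380,195),z(s,190,198)])])
cv2.imwrite("pics/crops.png",a)
```

```text
(no output)
```

View pics/crops.png

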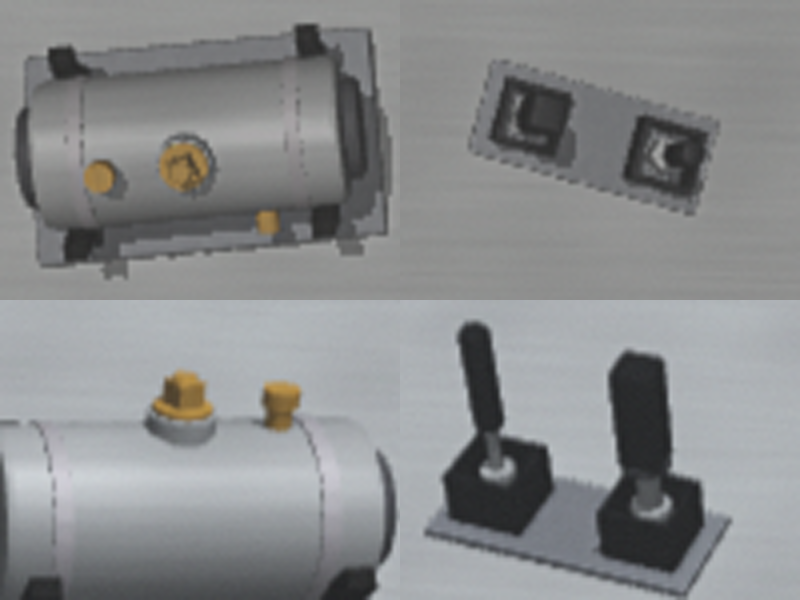

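The crops show the wide driver upright in the left well (top view well rim centre ≈ (372.7,269.5), slim well ≈ (407.2,279)). They also show the jig plate corners and the plug head at top ≈ (230.7,269).

```bash
cat > h.py <<'E'
from rig import arm
import cv2,numpy as np
def ray(n,uv,ci=None):
    c=ci or arm.camera_info(n);K=np.array(c["camera_matrix"]);T=np.array(c["world_to_cam"])
    p=np.array([(uv[0]-K[0,2])/K[0,0],(uv[1]-K[1,2])/K[1,1]])
    if n=="wrist":
        r=np.hypot(*p);d=np.array([*(p/r*np.sin(r)),np.cos(r)])
    else: d=np.array([*p,1.])
    R=T[:3,:3];return -R.T@T[:3,3],R.T@d/np.linalg.norm(d)
def plane(n,uv,z,ci=None):
    o,d=ray(n,uv,ci);return o+d*(z-o[2])/d[2]
def tri(rays):
    A=sum(np.eye(3)-np.outer(d,d) for o,d in rays);b=sum((np.eye(3)-np.outer(d,d))@o for o,d in rays)
    x=np.linalg.solve(A,b);return x,[np.linalg.norm(np.cross(x-o,d)) for o,d in rays]
def proj(n,P,ci=None):
    c=ci or arm.camera_info(n);K=np.array(c["camera_matrix"]);T=np.array(c["world_to_cam"])
    q=T[:3,:3]@P+T[:3,3]
    if n=="wrist":
        r=np.hypot(q[0],q[1]);th=np.arctan2(r,q[2]);v=q[:2]/r*th
    else: v=q[:2]/q[2]
    return v*K[0,0]+K[:2,2]
E
python3 - <<'E'
from h import *
np.set_printoptions(precision=4,suppress=True)
t=lambda x,y:(185+x/4,227+y/4); t2=lambda x,y:(340+(x-400)/4,240+y/4)
s=lambda x,y:(380+x/4,195+(y-300)/4); s2=lambda x,y:(190+(x-400)/4,198+(y-300)/4)
J=np.array([plane("top",t(*p),0.01) for p in [(25,58),(368,28),(385,232),(38,265)]]);print(J,J.mean(0))
d=J[0]+J[3]-J[1]-J[2];print("jig y yaw",np.degrees(np.arctan2(-d[0],d[1])),np.linalg.norm(d)/2,np.linalg.norm(J[0]+J[1]-J[2]-J[3])/2)
S=np.array([plane("top",t2(*p),0.006) for p in [(490,60),(718,120),(695,215),(470,152)]]);print("stand",S,S.mean(0))
d=S[0]+S[3]-S[1]-S[2];print("yaw",np.degrees(np.arctan2(-d[0],d[1])),np.linalg.norm(d)/2,np.linalg.norm(S[0]+S[1]-S[2]-S[3])/2)
a=plane("top",t2(531,118),.041);b=plane("top",t2(669,156),.041);print("wells",a,b,np.linalg.norm(a-b),np.degrees(np.arctan2(-(a-b)[0],(a-b)[1])))
print("handle top",tri([ray("top",t2(546,113)),ray("scene",s2(638,362))]))
print("plug top",tri([ray("top",t(183,168)),ray("scene",s(185,376))]))
E
```

```text
[[0.6239 0.3406 0.01  ]
 [0.6505 0.0943 0.01  ]
 [0.5037 0.0785 0.01  ]
 [0.4756 0.326  0.01  ]] [0.5634 0.2099 0.01  ]
jig y yaw 6.31491240766854 0.2484339478835479 0.14835815722108736
stand [[ 0.5946 -0.1545  0.006 ]
 [ 0.5543 -0.3205  0.006 ]
 [ 0.4854 -0.3041  0.006 ]
 [ 0.5278 -0.1409  0.006 ]] [ 0.5406 -0.23    0.006 ]
yaw -14.109864267613286 0.16970690511699862 0.0694697590535756
wells [ 0.5522 -0.1808  0.041 ] [ 0.5271 -0.2789  0.041 ] 0.101270450256921 -14.316545077000042
handle top (array([ 0.5525, -0.1781,  0.1407]), [np.float64(0.0014035642961970297), np.float64(0.001403564296196971)])
plug top (array([0.5435, 0.2069, 0.1549]), [np.float64(0.002415484578477162), np.float64(0.0024154845784772052)])
```

```bash
python3 -m jog '[-40,0,-30,0, -90,-20,-40,-4, -140,-47,-40,-8, -190,-75,-40,-12, -240,-103,-40,-16, -290,-131,-40,-20, -340,-170,-30,-24, -390,-210,-10,-26, -433,-241,10,-26, -433,-241,10,-26, -433,-241,10,-26]' 1
python3 - <<'E'
from h import *
c=arm.camera_info("wrist");import pickle
im=arm.snapshot("wrist");pickle.dump(c,open("c1.pkl","wb"));cv2.imwrite("pics/w1.png",im[:,:,::-1])
print(arm.get_obs()["joints"])
E
```

```text
time_s: 1.52
ee_pos: [0.5384, 0.2119, 0.2211]
orientation: [[-0.995, -0.102, -0.001], [-0.102, 0.995, 0.0], [0.001, 0.0, -1.0]]
wrist_force: [0.4, 0.1, 0.2]
gripper_width: 1.004
grip_force: 0.0
[ 1.37335104e+01  6.73098564e+00  9.51820433e+01  3.21530476e-02
  7.80765379e+01 -8.22042631e+01]
```

View pics/w1.png

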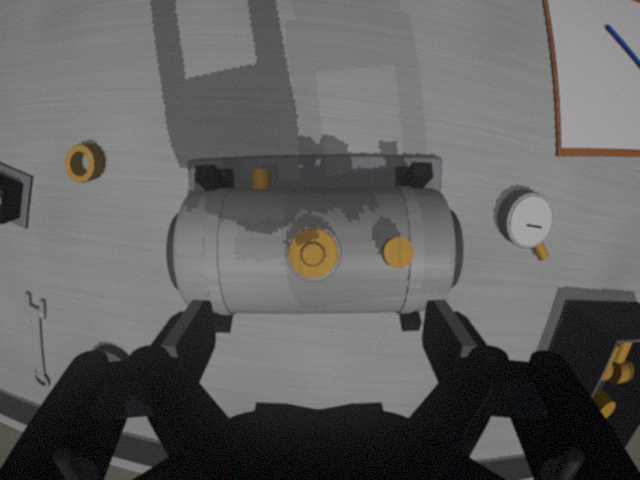

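The wrist view looks nearly along the plug axis: nub centre ≈ (313,253), flange centre ≈ (314,254), nearly concentric. A zoom should give the centre and the flat edges accurately.

Run:
```python
import cv2,numpy as np
im=cv2.imread("pics/w1.png");c=im[218:290,273:357]
z=cv2.resize(c,None,fx=7,fy=7,interpolation=cv2.INTER_CUBIC)
lab=z.astype(float);z2=np.clip((lab-lab.min())*1.6,0,255).astype(np.uint8)
cv2.imwrite("pics/w1z.png",z2)
h=cv2.cvtColor(im,cv2.COLOR_BGR2HSV);m=((h[...,1]>110)&(h[...,0]>10)&(h[...,0]<30)).astype(np.uint8)
cs,_=cv2.findContours(m[:,:].copy(),cv2.RETR_EXTERNAL,cv2.CHAIN_APPROX_NONE)
for k in cs:
    if cv2.contourArea(k)>200: print(cv2.fitEllipse(k),cv2.contourArea(k))
```

```text
((604.1110229492188, 403.55694580078125), (18.168970108032227, 29.37334632873535), 152.01751708984375) 382.0
((619.647705078125, 366.05621337890625), (27.596355438232422, 44.41221618652344), 19.397340774536133) 817.5
((397.58331298828125, 251.8435516357422), (29.43191146850586, 29.922870635986328), 115.93182373046875) 690.0
((312.68585205078125, 252.6311492919922), (47.40040588378906, 47.45867919921875), 83.06046295166016) 1765.0
((259.8465881347656, 178.84925842285156), (18.55869483947754, 21.52143669128418), 7.749814987182617) 294.5
((80.40167999267578, 162.78746032714844), (29.42967414855957, 37.53371047973633), 5.085170269012451) 841.0
((560.1693725585938, 153.40542602539062), (68.85243225097656, 102.00080871582031), 135.42391967773438) 558.0
```

View pics/w1z.png

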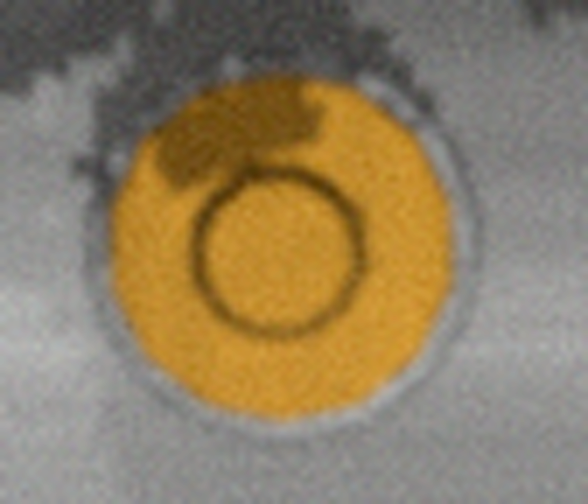

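```bash
python3 - <<'E'
from h import *
import pickle
np.set_printoptions(precision=4,suppress=True)
c=pickle.load(open("c1.pkl","rb"))
o,d=ray("wrist",(312.5,253.4),c);print("cam",o,"lean",np.degrees(np.arccos(-d[2])),"dir",-d)
print(tri([(o,d),ray("top",(230.75,268.8)),ray("scene",(426.2,213.9))]))
print(tri([(o,d),ray("scene",(426.2,213.9))]),tri([(o,d),ray("top",(230.75,268.8))]))
for s in range(2):
  P=tri([(o,d),ray("scene",(426.2,213.9))])[0]
# axis: nub vs flange centre 17 mm below
_,d2=ray("wrist",(312.7,252.6),c)
f=o+d2*(np.linalg.norm(P-o)+.017);a=P-f;a/=np.linalg.norm(a);print("axis",a,np.degrees(np.arccos(a[2])),np.degrees(np.arctan2(a[1],a[0])))
# drum silhouette in wrist: intersection with drum axis height .071
J=np.array([.5634,.2099]);g=np.radians(6.3)
xj=np.array([np.cos(g),np.sin(g)]);off=(P[:2]-J)@xj;print("offset jig x",off,"y",(P[:2]-J)@np.array([-xj[1],xj[0]]),"lean",np.degrees(np.arctan2(-off,P[2]-.071)),P)
E
python3 -m jog '[40,0,-60,0, 0,0,-120,0, -60,0,-120,0, -120,0,-120,0, -180,0,-120,0, -240,0,-120,0, -300,0,-120,0, -360,0,-120,0, -420,0,-120,0, -480,0,-120,0, -540,0,-120,0, -600,0,-120,0]'
```

```text
cam [0.4671 0.2045 0.3633] lean 18.59859032229717 dir [-0.3185 -0.0167  0.9478]
(array([0.541 , 0.2077, 0.152 ]), [np.float64(0.002714448030323382), np.float64(0.003959411472257644), np.float64(0.002504807434553542)])
(array([0.5385, 0.2093, 0.1516]), [np.float64(0.0010946890912947598), np.float64(0.0010946890912947886)]) (array([0.5445, 0.2081, 0.1325]), [np.float64(0.000527816543259033), np.float64(0.0005278165432589806)])
axis [-0.2763  0.0416  0.9602] 16.22570340243823 171.44543753649975
offset jig x -0.024803963719265555 y 0.002166152581137202 lean 17.108030454790104 [0.5385 0.2093 0.1516]
time_s: 3.08
ee_pos: [0.898, 0.2284, 0.2939]
orientation: [[-0.993, -0.104, 0.055], [-0.103, 0.995, 0.014], [-0.056, 0.008, -0.998]]
wrist_force: [0.3, -0.1, -1.0]
gripper_width: 0.996
grip_force: 0.0
```

The reach limit does tilt the tool outward, by 3.2° here, which is the direction the plug needs. I'll check whether it grows and persists.

```bash
python3 -m jog '[-60,0,0,0, -120,0,0,0, -180,0,0,0, -240,0,0,0]'; python3 -m jog '[50,0,0,0, 100,0,0,0, 150,0,0,0, 150,0,0,0]'
```

```text
time_s: 3.58
ee_pos: [0.9309, 0.2144, 0.2586]
orientation: [[-0.989, -0.104, 0.104], [-0.102, 0.995, 0.025], [-0.106, 0.014, -0.994]]
wrist_force: [0.2, 0.1, 0.2]
gripper_width: 1.002
grip_force: 0.0
time_s: 4.08
ee_pos: [0.7803, 0.1992, 0.2424]
orientation: [[-0.989, -0.104, 0.104], [-0.102, 0.994, 0.025], [-0.106, 0.014, -0.994]]
wrist_force: [0.4, 0.3, 0.2]
gripper_width: 0.999
grip_force: 0.0
```

The tilt persists, so the reach limits can set the tool's tilt. Next I'll see whether the near limit untilts it.

```bash
python3 -m jog '[52,-8,-30,0, 110,-17,-50,0, 168,-26,-70,0, 226,-35,-90,0, 284,-44,-110,0, 342,-53,-110,0, 400,-62,-110,0, 458,-71,-110,0, 516,-80,-110,0, 570,-88,-110,0, 620,-96,-110,0, 620,-96,-110,0]'
python3 - <<'E'
from h import *
print(np.round(arm.get_obs()["joints"],1))
E
```

```text
time_s: 5.58
ee_pos: [0.2461, 0.0558, 0.2948]
orientation: [[-0.993, -0.103, 0.053], [-0.103, 0.995, 0.013], [-0.054, 0.007, -0.999]]
wrist_force: [-0.5, 0.7, 0.8]
gripper_width: 1.001
grip_force: 0.0
[  -6.9  -52.3  130.     1.1   99.4 -102.6]
```

```bash
python3 -m jog '[20,-1,0,0, 40,-2,0,0, 60,-3,0,0]'
```

```text
time_s: 5.95
ee_pos: [0.2305, 0.058, 0.2963]
orientation: [[-0.995, -0.103, 0.01], [-0.103, 0.995, 0.003], [-0.01, 0.002, -1.0]]
wrist_force: [1.1, 0.1, -0.2]
gripper_width: 1.004
grip_force: 0.0
```

```bash
python3 -m jog '[-42,-38,10,4, -84,-76,20,8, -126,-114,30,12, -168,-152,40,16, -210,-190,50,20, -252,-228,65,20, -296,-269,76,20, -296,-269,76,20, -296,-269,76,20]' 1
python3 - <<'E'
from h import *
import pickle
c=arm.camera_info("wrist");im=arm.snapshot("wrist");pickle.dump(c,open("c2.pkl","wb"));cv2.imwrite("pics/w2.png",im[:,:,::-1])
p=proj("wrist",np.array([.5525,-.179,.138]),c);print(p)
x,y=int(p[0]),int(p[1]);x0,y0=max(0,x-100),max(0,y-75);print(x0,y0)
cv2.imwrite("pics/w2z.png",cv2.resize(im[y0:y0+150,x0:x0+200,::-1],None,fx=4,fy=4,interpolation=cv2.INTER_CUBIC))
E
```

```text
time_s: 7.08
ee_pos: [0.5533, -0.1785, 0.2219]
orientation: [[-0.97, 0.243, 0.008], [0.243, 0.97, 0.004], [-0.007, 0.006, -1.0]]
wrist_force: [1.6, -0.6, 0.6]
gripper_width: 1.001
grip_force: 0.0
[316.32327964 245.04581581]
216 170
```

View pics/w2z.png

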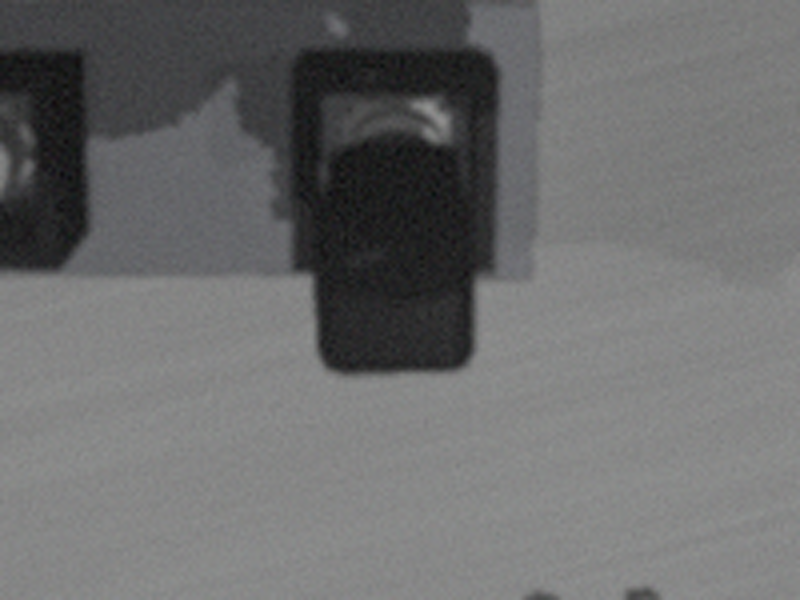

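The zoom shows the handle's top face centred at about (315,244), against a predicted (316,245), and its flats are parallel to the tool. Descending to grasp.

```bash
python3 -m jog '[0,0,50,0, 0,0,95,0, 0,0,125,0, 0,0,138,0, 0,0,138,0]' 1; python3 -m jog '[0,0,0,0, 0,0,0,0, 0,0,0,0, 0,0,0,0, 0,0,0,0, 0,0,0,0]' -1
```

```text
time_s: 7.75
ee_pos: [0.555, -0.1782, 0.0856]
orientation: [[-0.97, 0.243, 0.011], [0.243, 0.97, 0.003], [-0.01, 0.005, -1.0]]
wrist_force: [0.1, 0.6, -0.1]
gripper_width: 0.996
grip_force: 0.0
time_s: 8.5
ee_pos: [0.5555, -0.1792, 0.0855]
orientation: [[-0.97, 0.244, 0.012], [0.244, 0.97, 0.002], [-0.011, 0.005, -1.0]]
wrist_force: [-1.6, -2.2, 5.1]
gripper_width: 0.295
grip_force: 60.0
```

Gripped (60 N, opening matches 26 mm). Now I'll lift and go towards the far limit at the azimuth of the lean.

```bash
python3 -m jog '[0,0,-40,0, 0,0,-90,0, 0,0,-150,0, 0,0,-210,0, -45,60,-220,0, -90,119,-220,0, -135,178,-220,0, -180,237,-220,0, -225,297,-220,0, -271,357,-220,0, -271,357,-220,0]'
python3 - <<'E'
from h import *
print(np.round(arm.get_obs()["joints"],1))
for n in ("scene","top"): cv2.imwrite(f"pics/{n}1.png",arm.snapshot(n)[:,:,::-1])
E
```

```text
time_s: 9.88
ee_pos: [0.8806, 0.0822, 0.3076]
orientation: [[-0.97, 0.241, 0.007], [0.241, 0.97, 0.004], [-0.006, 0.006, -1.0]]
wrist_force: [2.6, -1.2, -3.7]
gripper_width: 0.297
grip_force: 59.4
[ 1.000e-01  5.480e+01  2.000e+01  2.000e-01  1.048e+02 -7.580e+01]
```

```bash
python3 -m jog '[-56,21,0,0, -112,42,0,0, -168,63,0,0, -224,84,0,0, -280,105,0,0, -336,126,0,0, -392,147,0,0, -448,168,0,0, -504,189,0,0, -560,210,0,0, -616,231,0,0, -672,252,0,0]'
python3 - <<'E'
from h import *
o=arm.get_obs();z=np.array(o["orientation"])[:,2];print(np.degrees(np.arccos(-z[2])),np.degrees(np.arctan2(z[1],z[0])),np.round(o["joints"],1))
E
```

```text
time_s: 11.48
ee_pos: [0.9486, 0.093, 0.2146]
orientation: [[-0.968, 0.243, 0.065], [0.244, 0.97, 0.008], [-0.061, 0.024, -0.998]]
wrist_force: [-0.8, 0.6, -2.8]
gripper_width: 0.297
grip_force: 60.0
3.7304862554781675 7.329472391174858 [  0.7  69.6   5.1   0.4 101.5 -75.1]
```

```bash
cat > t.py <<'E'
from h import *
o=arm.get_obs();z=np.array(o["orientation"])[:,2];print("tilt",np.degrees(np.arccos(-z[2])),np.degrees(np.arctan2(z[1],z[0])),np.round(o["joints"],1))
E
python3 -m jog '[-54,20,-15,0, -108,40,-30,0, -162,60,-45,0, -216,80,-60,0]';python3 t.py;python3 -m jog '[0,0,-40,0, 0,0,-80,0, 0,0,-120,0, 0,0,-160,0]';python3 t.py
```

```text
time_s: 11.98
ee_pos: [0.9634, 0.096, 0.2294]
orientation: [[-0.963, 0.241, 0.12], [0.244, 0.97, 0.014], [-0.113, 0.042, -0.993]]
wrist_force: [-0.1, -0.3, -2.7]
gripper_width: 0.297
grip_force: 60.1
tilt 6.915035963780472 6.550222118527607 [  0.8  68.8   5.1   0.7  99.2 -75. ]
time_s: 12.48
ee_pos: [0.9188, 0.0912, 0.3775]
orientation: [[-0.96, 0.24, 0.143], [0.245, 0.969, 0.016], [-0.135, 0.05, -0.99]]
wrist_force: [-0.7, -0.1, -2.7]
gripper_width: 0.297
grip_force: 60.0
tilt 8.270835098132725 6.395891369296405 [  0.5  59.5   5.1   0.9 107.2 -75.1]
```

```bash
python3 -m jog '[-54,20,0,0, -108,40,0,0, -162,60,0,0, -216,80,0,0, -270,100,0,0, -324,120,0,0]';python3 t.py
```

```text
time_s: 13.22
ee_pos: [0.9559, 0.0969, 0.3331]
orientation: [[-0.952, 0.237, 0.195], [0.246, 0.969, 0.021], [-0.184, 0.068, -0.981]]
wrist_force: [-0.5, 0.8, -3.2]
gripper_width: 0.295
grip_force: 60.1
tilt 11.324848500934968 6.274209935286732 [  0.7  62.6   5.1   1.1 101.1 -74.9]
```

```bash
python3 -m jog '[-54,20,-15,0, -108,40,-30,0, -162,60,-45,0, -216,80,-60,0, -270,100,-75,0, -324,120,-90,0, -378,140,-105,0]';python3 t.py
```

```text
time_s: 14.1
ee_pos: [0.9665, 0.0994, 0.355]
orientation: [[-0.94, 0.233, 0.249], [0.247, 0.969, 0.027], [-0.235, 0.087, -0.968]]
wrist_force: [-0.8, 0.5, -3.4]
gripper_width: 0.3
grip_force: 60.1
tilt 14.48770832700262 6.171713983394561 [  0.8  61.4   5.1   1.4  99.1 -74.7]
```

```bash
python3 -m jog '[-54,20,-15,0, -108,40,-30,0, -162,60,-45,0]';python3 t.py
python3 - <<'E'
from h import *
np.set_printoptions(precision=4,suppress=True)
o=arm.get_obs();R=np.array(o["orientation"]);p=np.array(o["ee_pos"])
g=np.radians(6.3);L=np.radians(16.3);a=np.array([-np.sin(L)*np.cos(g),-np.sin(L)*np.sin(g),np.cos(L)])
P=np.array([.541,.2085,.153])
for h in (.04,.1,.2): print(h,"shift tool mm",1000*R.T@(P+a*h-R[:,2]*.0795-p))
for n in ("scene","top"): cv2.imwrite(f"pics/{n}2.png",arm.snapshot(n)[:,:,::-1])
E
```

```text
time_s: 14.48
ee_pos: [0.9781, 0.1013, 0.3751]
orientation: [[-0.926, 0.227, 0.302], [0.248, 0.968, 0.032], [-0.285, 0.105, -0.953]]
wrist_force: [-1.0, 1.0, -3.6]
gripper_width: 0.296
grip_force: 60.1
tilt 17.703231494160164 6.105715853980041 [  0.8  60.5   5.1   1.6  96.8 -74.7]
0.04 shift tool mm [493.6879 -18.7071 -36.5538]
0.1 shift tool mm [492.2892 -18.253  -96.5357]
0.2 shift tool mm [ 489.9582  -17.4961 -196.5057]
```

Tool tilt is 17.7°, and the driver was gripped at about 0.7°, so the driver is at about 17°. Next is a position above the plug, in line with it, to look.

```bash
python3 -m jog '[55,-2,-96,0, 110,-4,-96,0, 165,-6,-96,0, 220,-8,-96,0, 275,-10,-96,0, 330,-12,-96,0, 385,-14,-96,0, 440,-16,-96,0, 492,-18,-70,0, 493,-18,-46,0, 493,-18,-46,0, 493,-18,-46,0]';python3 t.py
python3 - <<'E'
from h import *
import pickle
pickle.dump(arm.get_obs(),open("o3.pkl","wb"))
f=[]
for n,x,y in (("scene",370,160),("top",190,225)):
    im=arm.snapshot(n)[:,:,::-1];cv2.imwrite(f"pics/{n}3.png",im);f.append(cv2.resize(im[y:y+100,x:x+100],None,fx=4,fy=4,interpolation=cv2.INTER_CUBIC))
c=arm.camera_info("wrist");pickle.dump(c,open("c3.pkl","wb"));im=arm.snapshot("wrist")[:,:,::-1];cv2.imwrite("pics/w3.png",im)
cv2.imwrite("pics/m3.png",np.hstack(f))
E
```

```text
time_s: 16.08
ee_pos: [0.5046, 0.2049, 0.2777]
orientation: [[-0.925, 0.228, 0.303], [0.249, 0.968, 0.033], [-0.286, 0.106, -0.952]]
wrist_force: [-0.7, -0.1, -1.9]
gripper_width: 0.296
grip_force: 59.9
tilt 17.762299161759636 6.169671055275995 [ 15.6 -13.7 110.3  -3.1  65.9 -59.5]
```

View pics/m3.png

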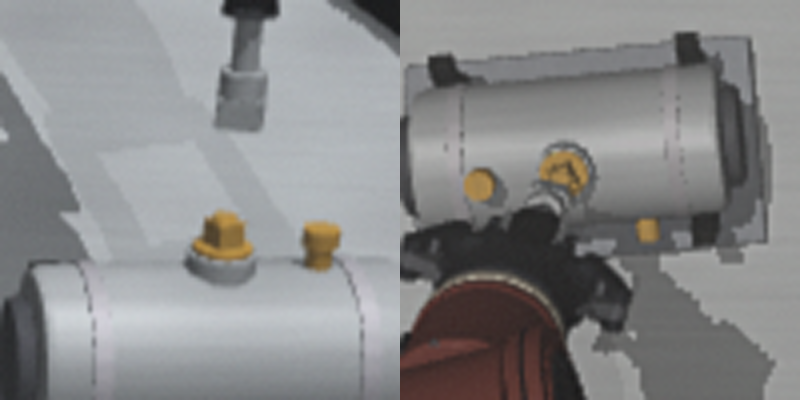

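View pics/w3.png

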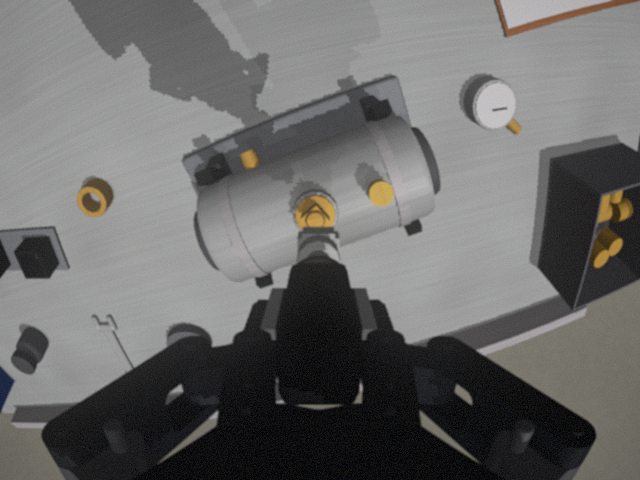

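The scene crop shows the socket (mouth ≈ (240,128)) above the plug (224,215), with its axis slightly to the right of the plug. The wrist view shows the socket at (318,240) and the plug at (316,212). I need a zoom to measure this.

Run:
```python
import cv2,numpy as np
w=cv2.imread("pics/w3.png")[180:280,270:370];s=cv2.imread("pics/scene3.png")[155:225,400:450]
a=cv2.resize(w,(560,560),interpolation=cv2.INTER_CUBIC);b=cv2.resize(s,(240,336),interpolation=cv2.INTER_CUBIC)
c=np.zeros((560,800,3),np.uint8);c[:,:560]=a;c[:336,560:]=b
cv2.imwrite("pics/z3.png",np.clip(c*1.3,0,255).astype(np.uint8))
```

```text
(no output)
```

View pics/z3.png

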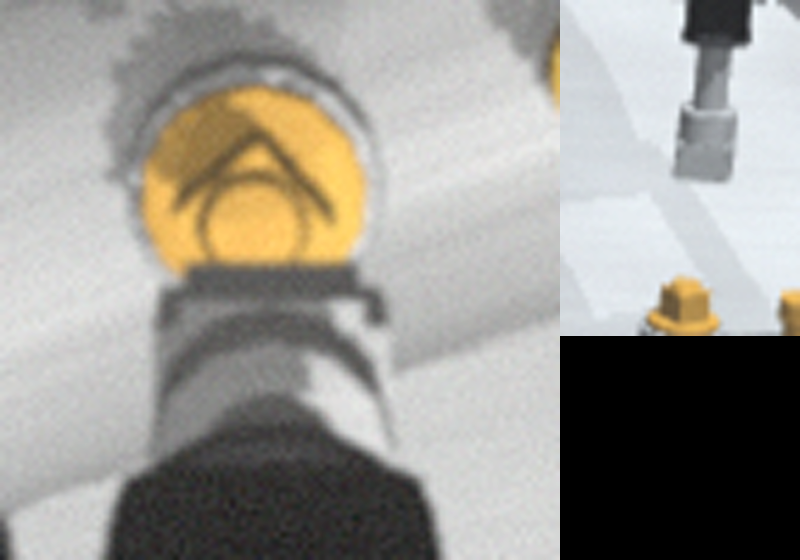

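Run:
```python
from h import *
import pickle
np.set_printoptions(precision=4,suppress=True)
o=pickle.load(open("o3.pkl","rb"));c3=pickle.load(open("c3.pkl","rb"));c1=pickle.load(open("c1.pkl","rb"))
R=np.array(o["orientation"]);p=np.array(o["ee_pos"]);z=R[:,2];M=p+z*.0795
nub_w=(314.9,218.7);nub_s=(425.9,213.4);m_s=(430.3,191.3);sh_s=(431.8,165)
print("M",M,"scene pred mouth",proj("scene",M),"shaft +.055",proj("scene",M-.055*z),"pred wrist mouth",proj("wrist",M,c3), "pt 46 below",proj("scene",M+.046*z),proj("wrist",M+.046*z,c3))
r=[ray("wrist",nub_w,c3),ray("wrist",(312.5,253.4),c1),ray("scene",nub_s)]
P,e=tri(r);print("P all",P,e);print("two wrist",tri(r[:2]));print("w3+scene",tri([r[0],r[2]]))
for Q in (P,tri(r[:2])[0],tri([r[0],r[2]])[0]): print("nub rel mouth, tool mm",1000*R.T@(Q-M))
# axis direction from w3: flange centre
```

```text
M [0.5287 0.2075 0.202 ] scene pred mouth [428.309  192.1317] shaft +.055 [430.7977 166.685 ] pred wrist mouth [318.2025 248.6446] pt 46 below [426.3113 212.5587] [318.2421 229.6407]
P all [0.5374 0.2089 0.1519] [np.float64(0.0008932787618613181), np.float64(0.0009299449125869454), np.float64(0.0009665618682632182)]
two wrist (array([0.5404, 0.2083, 0.1452]), [np.float64(2.477227656101447e-05), np.float64(2.4772276560989973e-05)])
w3+scene (array([0.5368, 0.2093, 0.1516]), [np.float64(0.0007102713449369276), np.float64(0.0007102713449369345)])
nub rel mouth, tool mm [ 6.5752 -2.0027 50.4321]
nub rel mouth, tool mm [ 5.6173 -2.5555 57.6795]
nub rel mouth, tool mm [ 7.3478 -1.7993 50.5152]
```

Run:
```python
from h import *
import pickle
np.set_printoptions(precision=4,suppress=True)
c3=pickle.load(open("c3.pkl","rb"));w=cv2.imread("pics/w3.png")
h=cv2.cvtColor(w,cv2.COLOR_BGR2HSV);m=((h[...,1]>90)&(h[...,0]>10)&(h[...,0]<30)).astype(np.uint8)[180:228,285:350]
cs,_=cv2.findContours(m,cv2.RETR_EXTERNAL,cv2.CHAIN_APPROX_NONE);k=max(cs,key=cv2.contourArea)[:,0,:].astype(float)+[285,180]
k=k[k[:,1]<222];e=cv2.fitEllipse(k.astype(np.float32));print(e)
P=np.array([.538,.2088,.151])
for fc in (e[0],(315.1,214.5)):
    o,d=ray("wrist",fc,c3);P0,d0=ray("wrist",(314.9,218.7),c3);D=np.linalg.norm(P-P0)
    # point on ray at 17 mm from nub (farther solution)
    n=P0+d0*D;b=d@(n-o);t=b+np.sqrt(max(b*b-((n-o)@(n-o)-.017**2),0));a=n-(o+d*t);a/=np.linalg.norm(a)
    print(a,np.degrees(np.arccos(a[2])),np.degrees(np.arctan2(a[1],a[0])))
```

```text
((314.8365783691406, 214.9301300048828), (38.709800720214844, 39.10345458984375), 10.756230354309082)
[-0.3498 -0.0074  0.9368] 20.477273958737968 -178.795355304398
[-0.3339 -0.0245  0.9423] 19.560299763712095 -175.79618572215918
```

The estimates put the lean at about 17° towards the robot, which matches the driver. The plug's flats are about 42° counter-clockwise (or 48° clockwise) from the driver's. I'll pre-turn -42°, correct sideways (+6.5, -2.4) and approach.

```bash
python3 -m jog '[3,-1,5,-10, 6.5,-2.4,10,-20, 6.5,-2.4,20,-30, 6.5,-2.4,30,-40, 6.5,-2.4,38,-42, 6.5,-2.4,42,-42, 6.5,-2.4,44,-42, 6.5,-2.4,44,-42]'
cat > f.py <<'E'
from h import *
import pickle
o=arm.get_obs();R=np.array(o["orientation"]);F=R.T@np.array(o["wrist_force"]);T=R.T@np.array(o["wrist_torque"])
print("t",o["time_s"],"F tool",np.round(F,1),"T",np.round(T,2),"pos",np.round(o["ee_pos"],4))
E
python3 f.py
```

```text
time_s: 17.23
ee_pos: [0.5104, 0.2056, 0.232]
orientation: [[-0.841, -0.45, 0.301], [-0.462, 0.886, 0.032], [-0.281, -0.112, -0.953]]
wrist_force: [0.3, 0.1, -2.6]
gripper_width: 0.294
grip_force: 60.1
t 17.225 F tool [0.5 0.2 2.6] T [-0.06  0.23  0.03] pos [0.5104 0.2056 0.232 ]
```

```bash
for i in 1; do python3 -m jog '[0,0,1.5,0, 0,0,3,0, 0,0,3,0]' >/dev/null; python3 f.py; done
```

```text
t 17.6 F tool [ 0.3 -0.5  3. ] T [-0.12  0.28 -0.01] pos [0.5111 0.2057 0.2288]
```

```bash
python3 -m jog '[0,0,1,0, 0,0,2,0, 0,0,2,0]' >/dev/null; python3 f.py
```

```text
t 17.975 F tool [0.  0.5 2.7] T [-0.13  0.35  0.01] pos [0.5117 0.2058 0.2269]
```

```bash
python3 -m jog '[0,0,1,0, 0,0,2,0, 0,0,2,0]' >/dev/null; python3 f.py
```

```text
t 18.35 F tool [0.9 0.3 1.5] T [-0.09  0.37 -0.06] pos [0.5124 0.2058 0.2253]
```

```bash
python3 -m jog '[0,0,1,0, 0,0,2,0, 0,0,2,0]' >/dev/null; python3 f.py
```

```text
t 18.725 F tool [  5.    1.7 -10.6] T [-0.33  1.27 -0.03] pos [0.5131 0.206  0.2249]
```

```bash
python3 -m jog '[0.5,0.2,-0.5,0, 1,0.4,-0.5,0, 1,0.4,-0.5,0]' >/dev/null; python3 f.py
```

```text
t 19.1 F tool [ 3.1 -0.  -6.3] T [-0.11  0.58  0.01] pos [0.5125 0.2059 0.2249]
```

```bash
python3 -m jog '[0,0,0,2, 0,0,0,4, 0,0,0,5, 0,0,0,5]' >/dev/null; python3 f.py
```

```text
t 19.6 F tool [ 1.8  1.9 -6.7] T [-0.4   0.53 -0.02] pos [0.5125 0.2063 0.2249]
```

```bash
python3 -m jog '[0.5,0.3,0.3,-2, 0.5,0.3,0.3,-4, 0.5,0.3,0.3,-6, 0.5,0.3,0.3,-8, 0.5,0.3,0.3,-10]' >/dev/null; python3 f.py
```

```text
t 20.225 F tool [ 1.6 -1.4 -6.9] T [0.42 0.64 0.05] pos [0.5126 0.2056 0.2249]
```

```bash
python3 -m jog '[0.3,0.2,0.2,-2, 0.3,0.2,0.2,-4, 0.3,0.2,0.2,-6, 0.3,0.2,0.2,-6]' >/dev/null; python3 f.py
```

```text
t 20.725 F tool [ 2.  -1.7 -7.5] T [0.43 0.52 0.02] pos [0.5126 0.2056 0.2248]
```

```bash
python3 -m jog '[1,0,0,3, 2,0,0,6, 2,0,0,6]' >/dev/null; python3 f.py;  python3 -m jog '[0,1,0,0, 0,2,0,0, 0,2,0,0]' >/dev/null; python3 f.py
```

```text
t 21.1 F tool [-3.3 -0.6 -5.3] T [ 0.02 -0.75  0.02] pos [0.5116 0.2053 0.2246]
t 21.475 F tool [-1.8 -3.2 -5.9] T [ 0.68 -0.46 -0.  ] pos [0.5109 0.2063 0.2244]
```

Run:
```python
from h import *
np.set_printoptions(precision=4,suppress=True)
o=arm.get_obs();c=arm.camera_info("wrist");w=arm.snapshot("wrist")[:,:,::-1].copy();cv2.imwrite("pics/w4.png",w)
R=np.array(o["orientation"]);M=np.array(o["ee_pos"])+R[:,2]*.0795
print("mouth",proj("wrist",M,c),"flange pred",proj("wrist",M+.014*R[:,2],c))
h=cv2.cvtColor(w,cv2.COLOR_BGR2HSV);m=((h[...,1]>90)&(h[...,0]>10)&(h[...,0]<30)).astype(np.uint8)[190:300,270:365]
cs,_=cv2.findContours(m,cv2.RETR_EXTERNAL,cv2.CHAIN_APPROX_NONE)
for k in cs:
    if cv2.contourArea(k)>30: print(cv2.contourArea(k),cv2.boundingRect(k)+np.array([270,190,0,0]))
for r in m[::3]: print(''.join('#' if v else '.' for v in r))
```

```text
mouth [319.0092 249.4109] flange pred [318.9852 242.8781]
172.0 [292 222  37  35]
...............................................................................................
...............................................................................................
...............................................................................................
...............................................................................................
...............................................................................................
...............................................................................................
...............................................................................................
...............................................................................................
...............................................................................................
...............................................................................................
..........................................................
[... 1833 characters left out ...]
............................
...............................................................................................
...............................................................................................
...............................................................................................
...............................................................................................
...............................................................................................
...............................................................................................
...............................................................................................
```

```bash
python3 -m jog '[-1,-0.5,0,0, -2.3,-1,0,0, -2.3,-1,0,0]' >/dev/null; python3 f.py
python3 - <<'E'
from h import *
o=arm.get_obs();c=arm.camera_info("wrist");w=arm.snapshot("wrist")[:,:,::-1].copy();cv2.imwrite("pics/w5.png",w)
R=np.array(o["orientation"]);M=np.array(o["ee_pos"])+R[:,2]*.0795
print("flange pred",proj("wrist",M+.014*R[:,2],c))
h=cv2.cvtColor(w,cv2.COLOR_BGR2HSV);m=((h[...,1]>90)&(h[...,0]>10)&(h[...,0]<30)).astype(np.uint8)[190:300,270:365]
for r in m[24:75:3]: print(''.join('#' if v else '.' for v in r))
z=cv2.resize(w[190:300,260:380],None,fx=5,fy=5,interpolation=cv2.INTER_CUBIC);cv2.imwrite("pics/z5.png",np.clip(z*1.4,0,255).astype(np.uint8))
E
```

```text
t 21.9 F tool [  1.6  -1.4 -10.8] T [ 0.2   0.56 -0.01] pos [0.5119 0.2065 0.2246]
flange pred [319.00207637 242.86607985]
...............................................................................................
...............................................................................................
...............................................................................................
...................................######################......................................
................................############################...................................
...........................######..............................................................
.........................####..................................................................
........................#####..................................................................
.......................####....................................................................
.......................####....................................................................
.......................####....................................................................
.......................####....................................................................
.......................####....................................................................
.........................###...................................................................
..........................#....................................................................
...............................................................................................
...............................................................................................
```

View pics/z5.png

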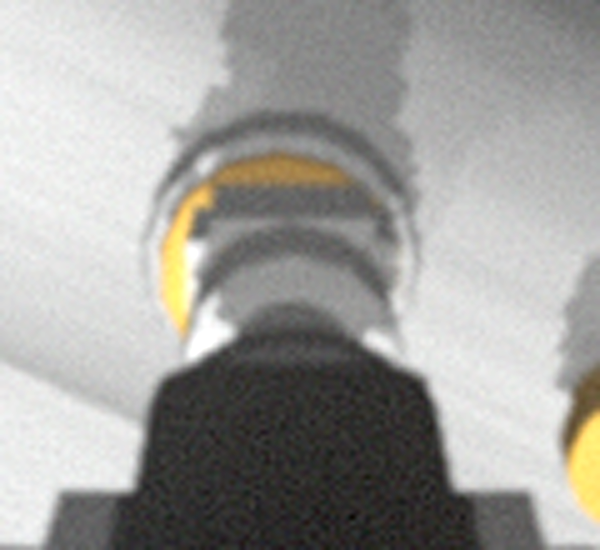

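The zoom shows the boss ring centred at about x=280 and the driver at about 294 in the crop, so the driver sits about 1.8 mm too far towards +y. The side force agrees with that. Correcting, then seeking.

```bash
python3 -m jog '[-0.3,-0.9,-0.6,0, -0.6,-1.8,-0.6,0, -0.6,-1.8,-0.6,0]' >/dev/null; python3 f.py; python3 -m jog '[0,0,0,2, 0,0,0,4, 0,0,0,6, 0,0,0,6]'|grep ori; python3 f.py
```

```text
t 22.325 F tool [ 1.4  2.  -9.4] T [-0.64  0.52  0.02] pos [0.5123 0.206  0.2248]
orientation: [[-0.847, -0.437, 0.302], [-0.448, 0.893, 0.034], [-0.284, -0.106, -0.953]]
t 22.825 F tool [ 0.7  3.1 -9.1] T [-0.87  0.41 -0.08] pos [0.5122 0.2064 0.2248]
```

```bash
python3 -m jog '[0,0.5,0,-1, 0,1,0,-2, 0,1,0,-3, 0,1,0,-4]' >/dev/null; python3 f.py; python3 -m jog '[0.7,0,0.3,0, 0.7,0.7,0.3,0, -0.7,0.7,0.3,0, -0.7,-0.7,0.3,0, 0.7,-0.7,0.3,0, 0,0,0.3,0, 0,0,0.3,0]' >/dev/null; python3 f.py
```

```text
t 23.325 F tool [ 2.1  0.1 -7.8] T [0.02 0.46 0.  ] pos [0.5121 0.2064 0.2247]
t 24.2 F tool [  2.1   0.2 -10.4] T [-0.15  0.69  0.04] pos [0.5122 0.2065 0.2247]
```

```bash
python3 -m jog '[0.8,0,0,-2.5, 0.8,0,0,-5, 0.8,0,0,-7.5, 0.8,0,0,-10, 0.8,0,0,-12.5, 0.8,0,0,-15]' >/dev/null; python3 f.py; python3 -m jog '[0,0,0,2.5, 0,0,0,5, 0,0,0,7.5, 0,0,0,10, 0,0,0,12.5, 0,0,0,15, 0,0,0,17.5, 0,0,0,20, 0,0,0,22.5, 0,0,0,25, 0,0,0,27.5]' |grep ori; python3 f.py
```

```text
t 24.95 F tool [ 1.5 -1.2 -7.5] T [0.46 0.38 0.06] pos [0.5124 0.2056 0.2248]
orientation: [[-0.902, -0.306, 0.304], [-0.31, 0.95, 0.034], [-0.299, -0.063, -0.952]]
t 26.325 F tool [ 1.   3.2 -6.9] T [-0.63  0.01 -0.03] pos [0.512  0.207  0.2247]
```

```bash
python3 -m jog '[0,0,-5,0, 0,0,-20,0, 0,0,-45,0, 0,0,-45,0, 0,0,-45,0]' |grep -E "ee|ori"; python3 f.py
python3 - <<'E'
from h import *
import pickle
o=arm.get_obs();c=arm.camera_info("wrist");w=arm.snapshot("wrist")[:,:,::-1].copy();cv2.imwrite("pics/w6.png",w);pickle.dump((o,c),open("c6.pkl","wb"))
cv2.imwrite("pics/scene6.png",arm.snapshot("scene")[:,:,::-1]);cv2.imwrite("pics/top6.png",arm.snapshot("top")[:,:,::-1])
R=np.array(o["orientation"]);M=np.array(o["ee_pos"])+R[:,2]*.0795
print("M proj",proj("wrist",M,c),"M+45,62",proj("wrist",M+.045*R[:,2],c),proj("wrist",M+.062*R[:,2],c))
g=w[195:240,290:340,2].astype(int)
for r in g[::1]: print(''.join(' .:-=+*#%@'[min(9,max(0,(v-60)//17))] for v in r))
E
```

```text
ee_pos: [0.4973, 0.2044, 0.2651]
orientation: [[-0.904, -0.306, 0.3], [-0.311, 0.95, 0.032], [-0.295, -0.064, -0.953]]
t 26.95 F tool [1.3 0.1 3. ] T [-0.06  0.3   0.03] pos [0.4973 0.2044 0.2651]
M proj [318.81350947 249.27240672] M+45,62 [318.77278676 230.5480892 ] [318.76041871 224.91828641]
+=+============-===--::::::::::::::---------------
++=+======+====------:-:::::::::::::--------------
+++++=+++==+===-:----::::::::::::::::::--==-=-----
+++++++++++=+==-::::::::::::::::::.:::::::--=---=-
+++++++++++++=---:::::::::::::::::::::::---==-=-=-
+++++++=++++==-:---::::::::::::::::::::::-==------
++++++++++++==-:----:-:::::::::::::::::::-==-=====
++++++++++==--:--:--:::::::::::::::::::::--=--=-=-
++++++++++==------::::::.:..:.::::::::::::---=====
*+*+++++=--------:::::..... .....:.:::::::::--====
+*++++++=------:::.... .       ......::::::::-====
+*+*++++=-----:::....  . ...         ...:::::-====
++**+++=-----:::   ......:.........   ..:::::-====
*++++++=----::......:.::--:::::..:.... ..::::--==+
*+++**+=--:-:.  .::---:---::-::::::::... ..:::-=+=
+++*+++=-::.....:-----::::::::::::----:
[... 790 characters left out ...]
*=-. .... .. ..:::---==++*+*+*###**++
***+===*#%%%*+-..   . .  . ..:::::::----:--=##***+
***++=+*%%%%*-.        .    ........ ......-*##**+
**+++++#%%%#*-   .           .             :+##**+
***++**###**+:           .  .     .        :=**+++
**++++***===-..            .     .         .:-==++
***++***+:.... ..   . ... .   .    ..    . ...::=+
***++***=:  .......:.........................  .-=
****++++-. ..::::::::::::::....::::::::::::::. .:=
****++++-. .::::::::::::.........::::::-:::::. .:=
****+++=: ...:::::::....       . .....:::::::. .:=
+***+++=:..:::--::.. . .             ..::::::..::=
*+**+++=::::---::.              .  .  ...:::---==+
+++*+++=------:...          ..        . ..:::=+***
```

```bash
python3 -m jog '[0,0,-15,0, 0,0,-30,0, 0,0,-30,0, 0,0,-30,0]' |grep -E "ee"
python3 - <<'E'
from h import *
import pickle
o=arm.get_obs();c=arm.camera_info("wrist");w=arm.snapshot("wrist")[:,:,::-1].copy();cv2.imwrite("pics/w7.png",w);pickle.dump((o,c),open("c7.pkl","wb"))
R=np.array(o["orientation"]);M=np.array(o["ee_pos"])+R[:,2]*.0795
print("M+72,75,89",[proj("wrist",M+k*R[:,2],c) for k in (.072,.075,.089)])
g=cv2.resize(w[190:235,293:341,2],None,fx=2.4,fy=1.4,interpolation=cv2.INTER_CUBIC).astype(int)
for r in g: print(''.join(' .:-=+*#%@'[min(9,max(0,(v-70)//16))] for v in r))
E
```

```text
ee_pos: [0.4886, 0.2036, 0.2948]
M+72,75,89 [array([318.73548861, 221.96914418]), array([318.73371618, 221.09872967]), array([318.72585847, 217.24754514])]
++============================--:::::::::::::::::::::::::::::::::::::::::::::::::::--------------------------------
++====+++=====================---:::::::::::::::::::::::::::::::::::::::::::::::::::::---------------==------------
+++=++++++====================---::::::::::::::::::::::::::::::::..::::..::::::::::::::-----=======--==------------
+++==++===++=================---::::::::::::::::::::::::::::...::::::...::::::::::::::::----=========-----=----=---
++++++++==++++=====++======----:::::::::::::::::::::::::::::.................::::::.:::----========--==-------==---
+++++++++++++===+++++====-----::::::::::::::::::::::::::::::::....:::........:::::..::::--=========--===------==---
++++++++++++++++++++====-----::::::::::::::::::.:::::::..::::..::::::::.....:::....::::::----========---====--===--
++++++++++++++++++++===---::::::::::::::::::::::::::::::::.....:....:::::...:::......:::::----=====================
++++++++++++++++
[... 5663 characters left out ...]
****
++++++++++++==---====--:..                                                                        ..::----===++****
+++++++++++==-::::::.....                                                                           ....:::-==++***
+++++++++++==-:.                                                                                        ...:-==++**
++++++++++==-:..                ..                                      ..   .....                ...     ..:-=+***
++++++++++=--:.        ......................................   .................................:::..     ..-==+**
+++++++++==--:.      ......::::::::::::::::::::::............................::...:::::::::::..::::::..     .:-=++*
```

The numeric view resolves it. The nub centre is at (317.2,224.3), and the head edge is turned about 11° counter-clockwise from the tool, so total turn should be ≈ -43.5°; the plug has not moved. The mouth is about 2 mm off in +x and 1.2 mm off in +y, so it was resting on the nub's rim. Correcting.

```bash
python3 -m jog '[-2.2,-1.3,10,-6, -2.2,-1.3,30,-11, -2.2,-1.3,50,-11, -2.2,-1.3,64,-11, -2.2,-1.3,70,-11, -2.2,-1.3,72,-11, -2.2,-1.3,72,-11]' |grep ee; python3 f.py
```

```text
ee_pos: [0.5129, 0.2054, 0.2271]
t 28.525 F tool [0.8 0.5 2.1] T [-0.07  0.27 -0.02] pos [0.5129 0.2054 0.2271]
```

```bash
python3 -m jog '[0,0,1,0, 0,0,2.5,0, 0,0,2.5,0]' >/dev/null; python3 f.py
```

```text
t 28.9 F tool [ 0.7  0.1 -4. ] T [-0.16  0.42  0.01] pos [0.5138 0.2056 0.2253]
```

```bash
python3 -m jog '[0,0,1,0, 0,0,2,0, 0,0,2,0]' >/dev/null; python3 f.py
```

```text
t 29.275 F tool [  4.2   1.1 -13.2] T [-0.39  1.19 -0.01] pos [0.5145 0.2058 0.2246]
```

```bash
python3 -m jog '[0.8,0.3,-0.5,2, 0.8,0.3,-0.5,4, 0.8,0.3,-0.5,2, 0.8,0.3,-0.5,0]' >/dev/null; python3 f.py;python3 -m jog '[0.5,0,0,-2, 0.5,0,0,-4, 0.5,0,0,-6, 0.5,0,0,-8, 0.5,0,0,-8]' >/dev/null; python3 f.py
```

```text
t 29.775 F tool [ 2.4  0.3 -9.2] T [-0.09  0.68 -0.01] pos [0.5139 0.2057 0.2247]
t 30.4 F tool [ 1.9 -0.6 -8.9] T [ 0.14  0.48 -0.02] pos [0.5141 0.2051 0.2249]
```

```bash
cat > off.py <<'E'
from h import *
import pickle
np.set_printoptions(precision=2,suppress=True)
o=arm.get_obs();R=np.array(o["orientation"]);p=np.array(o["ee_pos"]);z=R[:,2];M=p+.0795*z
print("s mouth",M@z*1000)
c1=pickle.load(open("c1.pkl","rb"));c3=pickle.load(open("c3.pkl","rb"));c7=pickle.load(open("c7.pkl","rb"))[1]
rs=[ray("wrist",(312.5,253.4),c1),ray("wrist",(314.9,218.7),c3),ray("wrist",(317.2,224.3),c7)]
for k in (-.003,0):
  for a,d in rs:
    t=(M@z+k-a@z)/(d@z);print(k,"nub rel mouth tool mm",1000*R.T@(a+d*t-M))
print(tri(rs)[0],tri(rs)[0]@z*1000)
E
python3 off.py
```

```text
s mouth 29.07747771154886
-0.003 nub rel mouth tool mm [-0.88  0.13 -3.  ]
-0.003 nub rel mouth tool mm [ 0.18  1.36 -3.  ]
-0.003 nub rel mouth tool mm [ 0.99  1.08 -3.  ]
0 nub rel mouth tool mm [-0.88  0.07 -0.  ]
0 nub rel mouth tool mm [-0.24  0.79  0.  ]
0 nub rel mouth tool mm [ 0.29  0.83 -0.  ]
[0.54 0.21 0.15] 33.67613733429107
```

```bash
python3 -m jog '[0,1,-0.2,3, 0,2,-0.2,6, 1.5,1.5,-0.2,8, 2,0.5,-0.2,8, 1.5,-1,-0.2,8, 0,-1.5,-0.2,8, -1.5,-1,-0.2,8, -2,0.5,-0.2,8, -1.5,1.5,-0.2,8, 0,2,-0.2,8, 0,0.8,-0.2,8, 0,0.8,-0.2,8]' >/dev/null; python3 f.py; python3 off.py|head -1
```

```text
t 31.9 F tool [ 2.2  0.2 -6.9] T [ 0.17  0.4  -0.01] pos [0.5135 0.2058 0.2248]
s mouth 28.937315948420512
```

```bash
python3 -m jog '[1,0,-0.3,0, 2,0,-0.3,0, 3,0,-0.3,0, 3,0,-0.3,0]' >/dev/null; python3 f.py; python3 off.py|head -1; python3 -m jog '[-1,0,0,0, -2,0,0,0, -3,0,0,0, -5,0,0,0, -6,0,0,0, -6,0,0,0]' >/dev/null; python3 f.py; python3 off.py|head -1
```

```text
t 32.4 F tool [-4.  -0.9 -4.1] T [ 0.2  -0.97  0.02] pos [0.5119 0.205  0.2247]
s mouth 30.36229904217537
t 33.15 F tool [  6.4  -1.6 -14.3] T [0.32 1.67 0.04] pos [0.5141 0.2063 0.2248]
s mouth 25.89912159838094
```

```bash
python3 -m jog '[1,0,-0.5,0, 3,0,-0.8,0, 3,0,-0.8,0]' >/dev/null; python3 f.py
python3 - <<'E'
from h import *
import pickle
o,c=pickle.load(open("c7.pkl","rb"));R=np.array(o["orientation"]);M=np.array(o["ee_pos"])+R[:,2]*.0795
for r in (.01,.0125,.0135): print(r,proj("wrist",M+r*R[:,0],c),proj("wrist",M+r*R[:,0]-.03*R[:,2],c))
w=cv2.imread("pics/w7.png")
print("col profile",[(y,int(w[y,312:326].mean(axis=(0))[0]),int(w[y,312:326].mean(axis=0)[2])) for y in range(220,262)])
for y in (228,232,236,240,250,256): print(y,w[y,288:350,1].tolist())
E
```

```text
t 33.525 F tool [ 0.3 -2.  -6. ] T [0.3  0.03 0.  ] pos [0.5127 0.2056 0.225 ]
0.01 [318.78827227 233.98484844] [318.82223923 248.91873176]
0.0125 [318.78761102 230.08152935] [318.82172504 244.50779607]
0.0135 [318.78733779 228.51396626] [318.82150763 242.73420136]
col profile [(220, 73, 167), (221, 78, 180), (222, 80, 189), (223, 83, 192), (224, 83, 194), (225, 82, 187), (226, 79, 158), (227, 76, 114), (228, 73, 81), (229, 71, 72), (230, 72, 74), (231, 71, 73), (232, 73, 75), (233, 84, 86), (234, 94, 95), (235, 88, 89), (236, 76, 77), (237, 73, 75), (238, 71, 73), (239, 73, 75), (240, 75, 77), (241, 87, 88), (242, 97, 98), (243, 103, 104), (244, 105, 107), (245, 104, 105), (246, 105, 106), (247, 107, 106), (248, 107, 107), (249, 106, 106), (250, 95, 96), (251, 84, 85), (252, 76, 77), (253, 70, 72), (254, 69, 69), (255, 60, 63), (256, 51, 53), (257, 47, 48), (258, 48, 49), (259, 53, 55), (260, 57, 57), (261, 57, 57)]
228 [161, 160, 161, 160, 162, 159, 161, 161, 160, 154, 151, 154, 163, 163, 146, 102, 83, 74, 78, 74, 72, 76, 73, 77, 80, 83, 78, 78, 80, 78, 73, 81, 81, 80, 76, 79, 79, 
[... 860 characters left out ...]
72, 70, 74, 79, 83, 89, 100, 104, 114, 133, 158, 165, 165, 162, 159, 160, 160, 159, 161, 163, 166, 163]
250 [144, 146, 138, 137, 136, 136, 133, 130, 127, 124, 104, 87, 92, 100, 105, 113, 108, 110, 109, 113, 106, 112, 111, 108, 106, 100, 97, 94, 94, 92, 88, 87, 90, 91, 94, 104, 103, 111, 108, 113, 108, 110, 110, 108, 117, 152, 157, 150, 121, 119, 141, 158, 151, 151, 152, 155, 147, 152, 151, 151, 156, 155]
256 [165, 165, 165, 167, 166, 166, 172, 165, 152, 135, 141, 160, 171, 173, 176, 167, 158, 142, 108, 89, 71, 62, 65, 58, 50, 56, 46, 52, 57, 56, 46, 53, 50, 44, 51, 55, 45, 63, 56, 59, 91, 127, 159, 177, 179, 183, 179, 181, 177, 172, 147, 125, 124, 139, 138, 146, 145, 144, 148, 147, 148, 150]
```

The socket edge in the image shows the mouth sits about 2 mm off the tool axis in +x, because the driver was gripped slightly off-centre. I'll recompute the needed shift with that included.

Run:
```python
from h import *
import pickle
np.set_printoptions(precision=2,suppress=True)
o7,_=pickle.load(open("c7.pkl","rb"));R7=np.array(o7["orientation"]);p7=np.array(o7["ee_pos"])
o=arm.get_obs();R=np.array(o["orientation"]);p=np.array(o["ee_pos"])
for d in (72,75):
  N=p7+R7@np.array([2-3.8,-.7,d])/1000
  print("shift now",1000*R.T@(N-R@np.array([.002,0,0])-p), "yaw rel7",np.degrees(np.arctan2((R7.T@R)[1,0],(R7.T@R)[0,0])))
```

```text
shift now [-2.13  0.27 -1.88] yaw rel7 -11.002315986655804
shift now [-2.13  0.28  1.12] yaw rel7 -11.002315986655804
```

```bash
python3 -m jog '[0,0,-4,0, -2.2,0.3,-4,0, -2.2,0.3,-3,0, -2.2,0.3,-1,0, -2.2,0.3,0,0, -2.2,0.3,0,0]' >/dev/null; python3 f.py
```

```text
t 34.275 F tool [ 4.7  0.8 -6.9] T [-0.41  1.08  0.05] pos [0.5132 0.2072 0.2249]
```

```bash
python3 -m jog '[0,0,1,0, 0,0,2,0, 0,0,2,0]' >/dev/null; python3 f.py
```

```text
t 34.65 F tool [  7.6   2.8 -16.2] T [-0.52  1.79  0.03] pos [0.5139 0.2074 0.2244]
```

```bash
python3 -m jog '[0,0,-10,0, 0,0,-35,0, 0,0,-72,0, 0,0,-72,0, 0,0,-72,0]' |grep -E "ee"; python3 f.py
python3 - <<'E'
from h import *
import pickle
o=arm.get_obs();c=arm.camera_info("wrist");w=arm.snapshot("wrist")[:,:,::-1].copy();cv2.imwrite("pics/w8.png",w);pickle.dump((o,c),open("c8.pkl","wb"))
R=np.array(o["orientation"]);M=np.array(o["ee_pos"])+R[:,2]*.0795
print("M",proj("wrist",M,c),"M+69,72,89",[proj("wrist",M+k*R[:,2],c) for k in (.069,.072,.089)])
g=cv2.resize(w[195:238,295:342,2],None,fx=2.4,fy=1.4,interpolation=cv2.INTER_CUBIC).astype(int)
for r in g: print(''.join(' .:-=+*#%@'[min(9,max(0,(v-70)//16))] for v in r))
E
```

```text
ee_pos: [0.4921, 0.2046, 0.2895]
t 35.275 F tool [ 1.8 -0.2  2.7] T [-0.11  0.28  0.03] pos [0.4921 0.2046 0.2895]
M [318.92000994 249.44964922] M+69,72,89 [array([318.83793125, 222.93132062]), array([318.83515575, 222.04356226]), array([318.82035729, 217.31986665])]
+++++++++++++++++==--:::---::::::::::::::::..........................::::...................:::------------------
++++++++++++++++===--:::---::::::::::.......  ..  ...           ............................::-------------------
+++++++++++++++===--::----::::::::...                                ......:::..............::-------------------
+++++++++++++++===---::::::::::....                                      ....................::------------------
++++++++++++++===---::::::::..             ...       .........             ...........::.....::::-------==---====
+++++++++======---:::::......      ........:::::......:::-::::...                .......:......::::-----=========
+++++++==--------:::.......  ........:::::::---:::..::-------:::.....             .......::::...::::--==-====----
+++++++=-------::::..    .........
[... 5307 characters left out ...]
     .:-=++++***
++++==--:.        .................................    ... ....................................       ..:-=+++***
++++==-::.       ...:::::::.:::::::::::::...................................:::::...:::::::::....     ..:-=+++***
++++==-:..     ....::::::::::::::::::::.............          ...........:::::::::::::::::::::...      .:-=+++***
++++==-:..      ...::::::::::::::::::.......                        ...........:::::::::::::::...      .::-=++***
+++==-::..      ...::::::::::::.......                                      .......:::::::::::...      ..:-=+++**
+====--::...   ....:::::::.......                                                ....:::::::::...       .:-=++++*
```

The head edge is now level in the image, so the angle is right (within about 2°). The nub is at (315.8,225) and the driver axis at about (318.3,222), so it needs about -2 mm in y and -2 mm in x.

```bash
python3 -m jog '[-1,-1,20,0, -2,-2,40,0, -2,-2,58,0, -2,-2,66,0, -2,-2,68,0, -2,-2,68,0]' |grep ee; python3 f.py;  python3 -m jog '[0,0,1,0, 0,0,2.5,0, 0,0,2.5,0]' >/dev/null; python3 f.py
```

```text
ee_pos: [0.5157, 0.2063, 0.2272]
t 36.075 F tool [-0.4  0.   2.8] T [-0.1  0.3 -0. ] pos [0.5157 0.2063 0.2272]
t 36.45 F tool [ 1.1 -0.4  2.8] T [-0.14  0.2   0.03] pos [0.5163 0.2063 0.2245]
```

Already deeper than before with no force. Continuing.

```bash
python3 -m jog '[0,0,1,0, 0,0,2,0, 0,0,2,0]' >/dev/null; python3 f.py
```

```text
t 36.825 F tool [ 0.7 -0.1 -1.7] T [-0.15  0.27 -0.02] pos [0.5171 0.2065 0.2231]
```

```bash
python3 -m jog '[0,0,0.8,0, 0,0,1.6,0, 0,0,1.6,0]' >/dev/null; python3 f.py
```

```text
t 37.2 F tool [-1.8  0.9  1.7] T [-0.16 -0.53  0.02] pos [0.5178 0.2066 0.2211]
```

It dropped. Seating further.

```bash
python3 -m jog '[0,0,1,0, 0,0,2,0, 0,0,3,0, 0,0,3,0]' >/dev/null; python3 f.py
```

```text
t 37.7 F tool [-3.5  1.   1.6] T [-0.12 -0.88  0.06] pos [0.5185 0.2066 0.2183]
```

```bash
python3 -m jog '[-0.4,0,1,0, -0.6,0,2,0, -0.6,0,3,0, -0.6,0,3,0]' >/dev/null; python3 f.py
```

```text
t 38.2 F tool [-3.9  0.5  1.2] T [-0.15 -0.81  0.06] pos [0.5196 0.2068 0.2153]
```

```bash
python3 -m jog '[-0.5,0,1,0, -1,0.2,2,0, -1,0.2,3,0, -1,0.2,3,0]' >/dev/null; python3 f.py
```

```text
t 38.7 F tool [-0.5  0.5  2.3] T [-0.15 -0.25  0.01] pos [0.5208 0.2075 0.2121]
```

```bash
python3 -m jog '[-0.4,0,0.7,0, -0.6,0,1.5,0, -0.6,0,1.5,0]' >/dev/null; python3 f.py;python3 t.py
```

```text
t 39.075 F tool [ 3.9  0.8 -4.7] T [-0.29  0.85 -0.03] pos [0.5216 0.2078 0.2115]
tilt 17.5344948049181 6.051862304590349 [  15.3   -8.1  112.7   -3.3   58.1 -102.7]
```

Fully seated, about 13 mm down, with a 7 N touch. I'll ease off slightly and turn slowly, moving the TCP so the off-centre mouth stays on the axis.

```bash
python3 -m jog '[0.5,0,-0.8,3, 0.5,-0.2,-0.8,6, 0.5,-0.3,-0.8,9, 0.6,-0.45,-0.8,13, 0.6,-0.6,-0.8,17]' >/dev/null; python3 f.py;python3 t.py
```

```text
t 39.7 F tool [-0.8  0.   3.2] T [ 0.03  0.05 -0.13] pos [0.5217 0.207  0.2117]
tilt 17.61957983763896 6.06208154938897 [ 15.2  -8.2 112.8  -3.3  58.1 -85.7]
```

```bash
python3 -m jog '[0,-0.15,0,4, 0,-0.3,0,8, 0.05,-0.4,0,12, 0.1,-0.55,0,16, 0.1,-0.7,0,20, 0.15,-0.8,0,24]' >/dev/null; python3 f.py;python3 t.py;  python3 -m jog '[0,-0.15,0,4, 0,-0.3,0,8, 0.05,-0.4,0,12, 0.1,-0.55,0,16, 0.1,-0.7,0,20, 0.15,-0.8,0,24, 0.15,-0.8,0,24]' >/dev/null; python3 f.py;python3 t.py
```

```text
t 40.45 F tool [-0.3 -0.5  2.4] T [ 0.28 -0.05 -0.1 ] pos [0.5218 0.2059 0.2117]
tilt 17.619645788636774 5.955930045871799 [ 15.1  -8.3 112.8  -3.3  58.1 -61.8]
t 41.325 F tool [-1.8 -2.5  2.4] T [ 0.63 -0.3  -0.05] pos [0.5214 0.2049 0.2116]
tilt 17.5938331844105 5.890108840742776 [ 15.   -8.4 112.9  -3.2  58.1 -38.1]
```

Turned about 65°. I'll unload, draw off along the axis, then untilt at the near limit.

```bash
python3 -m jog '[-0.4,-0.5,0,-2, -0.4,-0.5,-4,-2, -0.4,-0.5,-9,-2, -0.4,-0.5,-16,-2, -0.4,-0.5,-30,-2, -0.4,-0.5,-60,-2, -0.4,-0.5,-100,-2, -0.4,-0.5,-100,-2]'|grep ee; python3 f.py
python3 - <<'E'
from h import *
o=arm.get_obs();R=np.array(o["orientation"]);p=np.array(o["ee_pos"])
print(np.round(R,3),"to (.25,.026,.33):",np.round(1000*R.T@(np.array([.25,.026,.34])-p)),"dir in",np.round(R.T@[-.994,-.11,0],3))
E
```

```text
ee_pos: [0.4927, 0.2025, 0.3128]
t 42.325 F tool [ 0.6 -0.6  3. ] T [0.16 0.31 0.05] pos [0.4927 0.2025 0.3128]
[[-0.795  0.522  0.309]
 [ 0.558  0.829  0.035]
 [-0.238  0.2   -0.95 ]] to (.25,.026,.33): [  88. -268. -107.] dir in [ 0.729 -0.61  -0.311]
```

```bash
python3 -m jog '[15,-45,-18,0, 30,-90,-36,0, 45,-135,-54,0, 60,-180,-72,0, 74,-225,-90,0, 88,-268,-107,0, 125,-300,-123,0, 162,-331,-139,0, 199,-362,-155,0, 236,-393,-171,0]'|grep ee; python3 t.py
```

```text
ee_pos: [0.3041, 0.0298, 0.3752]
tilt 14.464020893861598 6.429331605715536 [-15.4 -52.3 122.5   5.4  96.2 -70.7]
```

```bash
python3 -m jog '[44,-37,-12,0, 88,-74,-24,0, 132,-111,-36,0, 176,-148,-48,0, 220,-185,-60,0, 264,-222,-72,0, 308,-259,-84,0, 352,-296,-96,0]'|grep -E "ee"; python3 t.py
```

```text
ee_pos: [0.2651, -0.0004, 0.4438]
tilt 11.422520851426754 8.668354781142249 [-26.1 -52.3 114.6   6.8 108.1 -79.9]
```

Run:
```python
from h import *
o=arm.get_obs();R=np.array(o["orientation"]);print(np.round(R.T@[-48,6,-30],1))
```

```text
[ 47.  -24.9  20.2]
```

```bash
python3 -m jog '[47,-25,20,0, 94,-50,40,0, 141,-75,60,0, 188,-100,80,0, 235,-125,100,0, 282,-150,120,0]'|grep -E "ee"; python3 t.py
```

```text
ee_pos: [0.2645, 0.0372, 0.3816]
tilt 8.306722149723155 9.117533268194668 [-13.3 -52.2 121.1   3.2 103.5 -68.8]
```

```bash
python3 -m jog '[47,-28,12,0, 94,-56,24,0, 141,-84,36,0, 188,-112,48,0, 235,-140,60,0, 282,-168,72,0, 329,-196,84,0, 376,-224,96,0]'|grep -E "ee|ori"; python3 t.py
```

```text
ee_pos: [0.1746, 0.1809, 0.327]
orientation: [[-0.826, 0.552, 0.115], [0.554, 0.832, -0.014], [-0.104, 0.052, -0.993]]
tilt 6.6580710020708285 -7.062773959960272 [ 33.8 -52.2 126.8  -4.4 100.4 -23.5]
```

Run:
```python
from h import *
o=arm.get_obs();R=np.array(o["orientation"]);p=np.array(o["ee_pos"]);print(o["time_s"],np.round(1000*R.T@(np.array([.27,-.035,.33])-p)),np.round(R.T@[-50,6,-6],1))
```

```text
46.325 [-199. -127.   11.] [ 45.2 -22.9   0.1]
```

```bash
python3 -m jog '[-50,-32,3,0, -100,-64,6,0, -150,-96,9,0, -199,-127,11,0, -199,-127,11,0, -154,-150,11,0, -109,-173,11,0, -64,-196,11,0, -19,-219,11,0]'|grep -E "ee|ori"; python3 t.py
```

```text
ee_pos: [0.2459, -0.0375, 0.3364]
orientation: [[-0.832, 0.551, 0.061], [0.552, 0.834, -0.006], [-0.054, 0.029, -0.998]]
tilt 3.5160443591757193 -5.694226124601121 [-29.1 -52.3 125.6   1.4 103.4 -85.2]
```

```bash
python3 -m jog '[45,-23,0,0, 90,-46,0,0, 135,-69,0,0]'|grep -E "ee|ori"; python3 t.py
python3 - <<'E'
from h import *
o=arm.get_obs();R=np.array(o["orientation"]);p=np.array(o["ee_pos"])
yaw=np.degrees(np.arctan2(R[1,0],R[0,0]));print(o["time_s"],"turn needed",yaw-np.degrees(np.arctan2(.244,-.97)))
print(np.round(1000*R.T@(np.array([.5555,-.179,.235])-p)),np.round(R.T@[0,0,-1],3))
E
```

```text
ee_pos: [0.224, -0.0429, 0.3495]
orientation: [[-0.833, 0.553, 0.009], [0.553, 0.833, 0.004], [-0.005, 0.008, -1.0]]
tilt 0.5474217277218235 26.31588892470163 [-31.7 -52.3 124.2   0.5 107.8 -88. ]
47.825 turn needed -19.480846587268985
[-351.   69.  117.] [ 0.005 -0.008  1.   ]
```

```bash
python3 -m jog '[-50,10,15,-3, -100,20,30,-7, -150,30,45,-11, -200,40,60,-15, -250,50,75,-19, -300,60,95,-19.5, -351,69,117,-19.5, -351,69,117,-19.5, -351,69,117,-19.5]'|grep -E "ori"; python3 f.py
python3 - <<'E'
from h import *
o=arm.get_obs();R=np.array(o["orientation"]);p=np.array(o["ee_pos"])
print("shift to z.13",np.round(1000*R.T@(np.array([.5548,-.1793,.13])-p),1),"to .088",np.round(1000*R.T@(np.array([.5548,-.1793,.088])-p),1))
c=arm.camera_info("wrist");w=arm.snapshot("wrist")[:,:,::-1];cv2.imwrite("pics/w9.png",w)
M=p+R[:,2]*.0795+.002*R[:,0]
print("well floor centre",proj("wrist",np.array([.5522,-.1808,.041]),c),"driver aim at rim",proj("wrist",M+R[:,2]*(M[2]-.041),c))
g=cv2.resize(w[170:250,270:370,1],None,fx=1.2,fy=.6,interpolation=cv2.INTER_AREA).astype(int)
for r in g: print(''.join(' .:-=+*#%@'[min(9,max(0,(v-25)//14))] for v in r))
E
```

```text
orientation: [[-0.97, 0.245, 0.007], [0.245, 0.97, 0.005], [-0.005, 0.007, -1.0]]
t 48.95 F tool [ 0.8 -0.8  2.7] T [ 0.01 -0.02 -0.06] pos [ 0.555  -0.1795  0.2335]
shift to z.13 [  0.8  -0.6 103.5] to .088 [  1.   -0.9 145.5]
well floor centre [314.71049992 207.466587  ] driver aim at rim [318.26290832 208.9443497 ]
=====-======-====-========================-----=-=--=+**#########################################%%@@%@@@@@@@@@@@@@@@@@@
===========-=--==-=======-===============--=---=----==+**########################################%%@@@@@@@@@%@@@%@%@%%%%
=====-==================================-----=----==++******#######*****#########################%%@@@@@@@@@%@@@%%%%%%%%
======--===-=================-==========-----------===+++===++*+++++=++*****#####################%%@%@@%%%%%%%%%%%%%%%%%
===========-===========================---------------===---========-======+**#################*#%%%%%%%%%%%%%%%%%%%%%%%
=====-=-=--==============---:-::::::-:::::-:::::::::::::::::-::::-:::--------=++***##############%%%%%@%%%%%%%%%%%%%%%%%
-============--==--=-===--:..     .. . .. . .. .......
[... 4327 characters left out ...]
@@@@@@%#*+++++==-------------==-====--------------===++++*#%@@@@@@@@@@@@@@@@@@@@@@@@@@@@@@@@@@@
@@@@@@@@@@@@@@@@@@@@@@@@@@@@@@@@#*+++===---------=====+=++++++====-----------==+++*#@@@@@@@@@@@@@@@@@@@@@@@@@@@@@@@@@@@@
@@@@@@@@@@@@@@@@@@@@@@@@@@@@@@@@%*++==-------===++++++++++++++++++++====-------==+*#@@@@@@@@@@@@@@@@@@@@@@@@@@@@@@@@@@@@
@@@@@@@@@@@@@@@@@@@@@@@@@@@@@@@%%*+=------==+++=++++==+=++++++++++++++++===-----=+*#%@@@@@@@@@@@@@@@@@@@@@@@@@@@@@@@@@@@
%@@@@@@@@@@@@@@@@@@@@@@@@@@@@@@@%*+=-----======++++++++++++++++++++++++++++=-----=*#@@@@@@@@@@@@@@@@@@@@@@@@@@@@@@@@@@@@
@@@@@@@@@@@@@@@@@@@@@@@@@@@@@@@@%*+=--==+++++++++++++++++++++++++++++++++++++=---=+#@@@@@@@@@@@@@@@@@@@@@@@@@@@@@@@@@@@@
```

Well rim centre is at about (314.3,206) and the driver aims at (318.3,209), so I'll shift (+2, -2.5) and descend.

```bash
python3 -m jog '[1,-1.5,20,0, 2,-2.5,50,0, 2,-2.5,80,0, 2,-2.5,102,0, 2,-2.5,112,0, 2,-2.5,120,0, 2,-2.5,130,0, 2,-2.5,138,0, 2,-2.5,143,0, 2,-2.5,143,0]'|grep ori; python3 f.py
```

```text
orientation: [[-0.97, 0.245, 0.007], [0.245, 0.97, 0.005], [-0.006, 0.006, -1.0]]
t 50.25 F tool [0.5 1.4 2.7] T [0.04 0.01 0.05] pos [ 0.5537 -0.1807  0.0908]
```

```bash
python3 -m jog '[0,0,2,0, 0,0,4,0, 0,0,4,0]'>/dev/null; python3 f.py; python3 -m jog '[0,0,1,0, 0,0,1.8,0, 0,0,1.8,0]'>/dev/null; python3 f.py
```

```text
t 50.625 F tool [-0.7 -1.   2.4] T [-0.03 -0.01  0.05] pos [ 0.5539 -0.1808  0.0871]
t 51.0 F tool [-0.7 -0.2  3. ] T [-0.    0.04 -0.03] pos [ 0.5539 -0.1808  0.0854]
```

```bash
python3 -m jog '[0,0,0.7,0, 0,0,1.5,0, 0,0,1.5,0]'>/dev/null; python3 f.py
```

```text
t 51.375 F tool [ 3.9  0.6 -6.5] T [-0.08  0.88  0.03] pos [ 0.5543 -0.1809  0.0853]
```

On the floor. Release and go up.

```bash
python3 -m jog '[0,0,-1,0, 0,0,-1,0]'>/dev/null; python3 -m jog '[0,0,0,0, 0,0,0,0, 0,0,0,0, 0,0,0,0, 0,0,0,0, 0,0,0,0]' 1 | grep -E "grip"; python3 -m jog '[0,0,-15,0, 0,0,-50,0, 0,0,-100,0, 0,0,-150,0, 0,0,-150,0]'|grep -E "time|ee"
python3 - <<'E'
from h import *
o=arm.get_obs();c=arm.camera_info("wrist");w=arm.snapshot("wrist")[:,:,::-1];cv2.imwrite("pics/w10.png",w)
for n in("scene","top"): cv2.imwrite(f"pics/{n}10.png",arm.snapshot(n)[:,:,::-1])
print("handle top pred",proj("wrist",np.array([.552,-.1805,.138]),c),"rim",proj("wrist",np.array([.552,-.1808,.041]),c))
g=cv2.resize(w[170:280,270:370,1],None,fx=1.1,fy=.5,interpolation=cv2.INTER_AREA).astype(int)
for r in g: print(''.join(' .:-=+*#%@'[min(9,max(0,(v-25)//14))] for v in r))
a=cv2.imread("pics/scene10.png")[200:265,190:275,1];b=cv2.imread("pics/scene0.png")[200:265,190:275,1]
g=np.hstack([cv2.resize(b,None,fx=.8,fy=.5),cv2.resize(a,None,fx=.8,fy=.5)]).astype(int)
for r in g: print(''.join(' .:-=+*#%@'[min(9,max(0,(v-25)//20))] for v in r))
E
```

```text
gripper_width: 1.003
grip_force: 0.0
time_s: 53.0
ee_pos: [0.5557, -0.1829, 0.2421]
handle top pred [319.67822244 229.5462172 ] rim [318.6488481 201.1495527]
:::--::-:::-::-:::-----:-::-----:---:--:::::::::::::::::::::::::::--=====+++++++*++++++*++++**####************
--:-------=---:----::--:::---::::::::::::::::::::::::::::::::::::::::-::---==+++++++++++*+****************##**
-:-:::--====--:--:-::-::---::.                      ..     ....  ...  ... ...:-=++++++++++********#**#********
::--:::-----:---:::::::::::..                                                  :=++++++++++**##*****#*######*#
:--:::::::::::::::::::::::..                                               .....:=+++++++++**######********###
--===-----=--::::::::::::::.                           .                  ......:=+++++++++***#*############**
+++++===+++=--:::::::::::::.                         .                    .....::=+++++++++**###########******
+++++++++++==-::::::::::::..               .:::::::::::::::------:.        .....:=++++++*++**##***##*****##*##
++++++=+++==-:::::::::::::..             ..:-------:::
[... 8846 characters left out ...]
:.     .+++++*#
#####+=+++++===-::...   .-=+==+++==+=++:           ...     .-+++=+#######+++++++++=--:...   .-=+++++++++===:                    -+++=+##
####*===--===+++++===--:-==+=++======++=.                 .:+++==########+==--===++++++===-:-++++++++++++++=.                 .-+++==###
#########*++=----===+==++++=++=======++=.                .:=++=+#############**+=---====+++++++++++++++++++=.                .-+++=+####
###############*++=-=--====++==+=====+=-.               .:=++=+#####################*++==--===++++++++++++==.               .-=++=+#####
#####################***===---====+=++++=--::..         :=++==#############################*++=--====+++++++=--::..         :=++==*#####
```

The driver stands upright in its well just as it did at the start, the slim driver is unmoved, and the gripper is clear. Handing in.

```bash
python3 -c "
from rig import arm
print(arm.sign_off())"
```

```text
the job is handed in; nothing more can be done
None
```

The job is handed in: the socket went fully over the square head before any turning, the driver then turned about 65° clockwise in line (the plug some 55–65°, inferred from the driver's turn and socket play, not measured), and the wide driver is back upright in its well at about 53 s; no verdict came back.

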